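# Put the gauge rods away in the latched case

## Task

Turn the two orange quarter-turn latches of the gauge case all the way to unlocked, swing its lid up until it stands upright or a little beyond, then drop the two loose gauge rods, steel end down, into the holders inside that match their sleeves: red in red, blue in blue, each standing on its holder's floor. Bring each rod's end into the holder's mouth before letting go; leave the latches unlocked and the lid open, and do not disturb the yellow rod or the other things on the bench.

Things in the scene. Friction and masses are not known exactly. Their poses are not given: they have to be found in the camera images.
- case: fixed aluminium gauge case on the bench, 205 mm (its x) by 300 mm (its y) by 130 mm tall. Origin on the bench near the middle of the footprint (x from -105 to +100 mm); x points away from the robot side to the hinge side, z up. Front 65 mm is a solid ledge, 130 mm high, carrying the two latches (at x -62 mm, y +/-100 mm); behind it an open chamber with 8 mm walls, closed by the lid, with three coloured holders in it, their centres at case x +33 mm
- latch_left (a joint): turn angle of the left (case +y) latch (rad): 0 locked, tongue pointing to the case's +x over the lid; 1.571 fully unlocked (stop), tongue pointing to the case's +y side, clear of the lid; grows counter-clockwise seen from above. The tongue is clear of the lid from about 1.15. Turns easily (0.05 N m) and stays where it is left
- latch_left_grip (a point): grip point of the left (case +y) latch, on its vertical turning axis: an orange upright fin 46 mm long, 12 mm thick, 32 mm tall, on a 16 mm wide, 6 mm thick tongue that reaches 36 mm from the axis. This point is 10 mm below the fin's top edge, 22 mm above the tongue and 38 mm above the ledge. The point's x runs along the fin towards the tongue's tip, z up
- latch_right (a joint): turn angle of the right (case -y) latch (rad): 0 locked, tongue pointing to the case's +x over the lid; 1.571 fully unlocked (stop), tongue pointing to the case's -y side, clear of the lid; grows clockwise seen from above. The tongue is clear of the lid from about 1.15. Turns easily (0.05 N m) and stays where it is left
- latch_right_grip (a point): grip point of the right (case -y) latch, on its vertical turning axis: an orange upright fin 46 mm long, 12 mm thick, 32 mm tall, on a 16 mm wide, 6 mm thick tongue that reaches 36 mm from the axis. This point is 10 mm below the fin's top edge, 22 mm above the tongue and 38 mm above the ledge. The point's x runs along the fin towards the tongue's tip, z up
- lid (a joint): angle of the aluminium lid (rad): 0 shut, 1.571 upright, 1.9 fully back (stop); stays where it is left (hinge friction 0.32 N m, lid 0.3 kg); a locked latch holds it shut
- lid_handle (a point): centre of the lid's handle bar: a black round bar about 10 mm thick and 100 mm long along the case's y, 35 mm above the lid's top face, on two end posts; the lid is 8 mm thick, 140 mm from hinge to front edge, and the bar 110 mm from the hinge, 30 mm from the front edge. In the shut position it is 110 mm towards the front from the hinge line and 43 mm above it. Turns with the lid (point x towards the hinge when shut)
- lid_hinge (a point): point on the lid's hinge line (along the case's y) at its middle, at the case's far (+x) top edge, 130 mm above the bench; the lid swings up and away from the robot about it
- rod_red_center (a point): centre (half-way up) of the loose gauge rod with the red sleeve, standing upright on the bench: 110 mm long, lower 66 mm bare steel 20 mm in diameter, upper 44 mm red plastic sleeve 24 mm in diameter; about 0.2 kg; z along the rod towards the sleeve end
- rod_blue_center (a point): centre (half-way up) of the loose gauge rod with the blue sleeve, standing upright on the bench: 110 mm long, lower 66 mm bare steel 20 mm in diameter, upper 44 mm blue plastic sleeve 24 mm in diameter; about 0.2 kg; z along the rod towards the sleeve end
- holder_red_floor (a point): point at the centre of the inner floor of the red holder: a fixed, open-topped square tube of red plastic standing inside the case; 38 mm square outside, 28 mm square inside, walls 5 mm, its mouth 60 mm above this point; sides parallel to the case's axes. The floor is 13 mm above the bench. The holders stand in a row along the case's y, 90 mm apart, in any order; z up.
- holder_blue_floor (a point): point at the centre of the inner floor of the blue holder: a fixed, open-topped square tube of blue plastic standing inside the case; 38 mm square outside, 28 mm square inside, walls 5 mm, its mouth 60 mm above this point; sides parallel to the case's axes. The floor is 13 mm above the bench. The holders stand in a row along the case's y, 90 mm apart, in any order; z up.
- holder_yellow_floor (a point): point at the centre of the inner floor of the yellow holder: a fixed, open-topped square tube of yellow plastic standing inside the case; 38 mm square outside, 28 mm square inside, walls 5 mm, its mouth 60 mm above this point; sides parallel to the case's axes. The floor is 13 mm above the bench. The holders stand in a row along the case's y, 90 mm apart, in any order; z up. It already holds the yellow rod: leave it.
- rod_yellow: gauge rod with a yellow sleeve, same size as the others, already in the yellow holder, to be left alone; origin at its lower end
- weight_big: steel 1 kg knob weight, 52 mm across, 85 mm tall, bystander to be left alone; origin at its underside
- weight_small: brass 0.5 kg knob weight, 42 mm across, 65 mm tall, bystander to be left alone; origin at its underside
- beaker: empty glass beaker, 68 mm across, 90 mm tall, bystander to be left alone; origin at its underside
- bottle: amber bottle with white cap, 60 mm across, 140 mm tall, bystander to be left alone; origin at its underside
- brush: wooden dusting brush, 170 mm long, lying down along its x; bystander to be left alone
- mug: white mug, 76 mm across, 95 mm tall, bystander to be left alone; origin at its underside
- rod_red: the same red gauge rod, origin at the middle of its lower (bare steel) end
- rod_blue: the same blue gauge rod, origin at the middle of its lower (bare steel) end
Things that resemble listed ones, but are neither listed nor needed, are in the scene too. Leave any white look-alike of the rod_blue alone.

How it is judged:
By the outcome, as a careful person would: the job done as asked, in the order asked, and still so for the second after the job is handed in, with the robot touching nothing.
It also fails if it takes over 72 s, if anything falls off the work surface, if the arm or the gripper's body presses on something with over 40 N, if the wrist force passes 120 N, or if a joint passes its speed limit or range.

## Robot

A 6-joint arm with a two-finger parallel gripper is mounted at the origin on the work surface. World frame = base frame: x ahead of the robot, y to its left, z up, the work surface at z = 0. Lengths are in mm, angles in rad, forces in N, time in s.
With the tool pointing down it reaches from about 350 to 975 mm from the base axis. Payload 7.1 kg.
Tool frame: the origin (TCP) lies between the finger pads; the fingertips stand 19 mm ahead of it and the grasp point (between the pads) is the TCP; y points along the fingers, z is the direction in which the jaws open and shut, and the axes are right-handed (so a half turn about y gives the same grasp; the last joint's range is limited). The gripper opens to 88 mm and grips with 3 to 60 N. Pads are 20 mm wide; open, the fingers measure 115 mm over their backs; the gripper's body (75 mm by 178 mm) begins 61 mm behind the grasp point.
Start: joints at [1.171, 0.423, 1.63, -0, 1.089, -0.019], TCP at [232.257, 580.225, 241.675] pointing down, gripper open.
Joint ranges: [-3, 3], [-0.9, 2.11], [0.09, 2.58], [-1.31, 4.45], [0.11, 2.69], [-2.54, 2.54]. Speed limits (rad/s): [2.39, 2.39, 3.01, 3.14, 3.14, 3.14].

## Interface

Orientations are given as a rotation vector (axis times angle).
In Python, from workcell import ctrl gives the robot as it stands.
- The arm moves only by the tool servo_tool, never from a script. Its argument "moves" is text: rows parted by semicolons, each of 6 numbers parted by spaces: the shift along the world's x, y, z in m, then the turn, a rotation vector about the world's x, y, z in degrees. A call has 1 to 8 rows; each row is the pose to reach, as a shift and turn from the pose commanded when the call began; what a row does not reach only later rows make up. A row lasts 1/8 s, in which the tool goes at most 62.5 mm and 10.7 degrees, less where a joint would pass 70% of its speed; a pose out of reach is approached as far as the arm can. A call with a gripper value outside its range is refused whole. "hand" is the closure in counts, from 0 (fully open) to 255 (shut), set as the call begins (left out, the last holds). The fingers move at their own pace and stop on an object; the grip force is fixed at half the most. Time passes only in rows, so rows that repeat a pose let the fingers close. It gives the time, the measured TCP pose, the force and the opening at its end, in the units of the state.
- ctrl.get_obs(): the state, without advancing time (a new reading comes with each control period).
- ctrl.get_image(name): name is "scene" or "side" or "wrist"; returns a dict with "pixels" (400x640x3 uint8, red, green, blue), "depth" (400x640 float32, mm along the optical axis (not along the pixel's ray), 0 where there is no reading), "vertical_fov" (degrees; the focal length in pixels is half the picture's height over the tangent of half this angle, whatever the lens; pixels are square), "cx", "cy" (the principal point, pixels), "xyz" and "attitude" of the camera in the world; the wrist camera has in their place "T_tool_cam" (4x4, takes a point from camera to tool coordinates, whose origin is the TCP and whose axes are the tool frame's). Camera axes: x right, y up, looking along -z (the intrinsics and any distortion apply to the point x, -y, -z); pixel columns grow to the right and rows downward; lengths in mm; the calibration is good to about 2 mm. A picture is of the moment at which its call begins: read the wrist's pose just before it.
- ctrl.close_job(): hands the job in, once; it reports no verdict.
The state is a dict: "t": time; "qpos": joint angles; "qvel": joint speeds; "joint_torque": joint torques, N m; "ee_pos": TCP position; "orientation": TCP orientation; "ft_force": force on the tool from outside, world axes, zero at the start; "moment": the same for the moment, N m; "width": finger opening in mm.
Only numpy, scipy, OpenCV 4.12 (cv2) and the standard library are available. Lean on these libraries where they do the work, as an engineer would, in place of code of your own. Each camera call takes 0.05 s, during which the arm holds its last target.

## Working session

There is one attempt and no reset: what is moved stays moved. The work goes in short steps, Python scripts to look and compute and a tool call to move; the robot and the scene stay as the last step left them, time stands still between calls to the robot, and variables do not carry over. Pictures are saved under pics/ and viewed, and the job is handed in when it is done.

Besides the shell and the picture viewer there is one more tool, called after "Request:" by a JSON object that holds its "fn" and its "kwargs". servo_tool: Moves the arm, as the interface text tells. Its arguments: {"type":"object","properties":{"moves":{"type":"string"},"hand":{"type":"number"}},"required":["moves"]}

```bash
ls; mkdir -p pics; cat > h.py <<'E'
import numpy as np, cv2
from scipy.spatial.transform import Rotation as R
from workcell import ctrl
def snap(name,fn=None):
    o=ctrl.get_obs(); im=ctrl.get_image(name)
    if fn: cv2.imwrite('pics/'+fn,im['pixels'][:,:,::-1])
    return o,im
E
python3 - <<'E'
from h import *
print(ctrl.get_obs())
for n in ['scene','side','wrist']:
    o,im=snap(n,n+'0.png'); print({k:(v if not hasattr(v,'shape') or v.size<20 else v.shape) for k,v in im.items()})
    np.save('pics/'+n+'0d.npy',im['depth'])
E
```

```text
pics
{'t': 0.0, 'qpos': array([ 1.17098998e+00,  4.23847942e-01,  1.63068251e+00,  1.03898027e-05,
        1.08859782e+00, -1.90098288e-02]), 'qvel': array([-0.0020354 ,  0.00133834, -0.0002944 , -0.00019033,  0.00022011,
        0.00137387]), 'joint_torque': array([-1.76933831e-04, -5.44616318e+01, -2.73668379e+01,  6.44033588e-02,
        2.27706169e-02, -8.58291332e-05]), 'ee_pos': array([232.06216178, 579.75438435, 240.90018629]), 'orientation': array([-1.55157554,  0.29907433, -0.29855609]), 'ft_force': array([-0.05774675,  0.08837496, -0.62016146]), 'moment': array([0.03115345, 0.01515499, 0.0033392 ]), 'width': 87.79674667433483}
{'pixels': (400, 640, 3), 'depth': (400, 640), 'vertical_fov': 44.019418905001146, 'cx': 332.540750781909, 'cy': 194.2427908976556, 'xyz': array([1712.21495503, -231.81808009, 1184.00168808]), 'attitude': array([0.71972237, 0.55685101, 1.28627676])}
{'pixels': (400, 640, 3), 'depth': (400, 640), 'vertical_fov': 44.81842124799824, 'cx': 323.75896679425017, 'cy': 196.5228486334568, 'xyz': array([  -2.90567938, 1253.13376259, 1314.45746091]), 'attitude': array([ 0.26677106, -1.12184905, -2.50992008])}
{'pixels': (400, 640, 3), 'depth': (400, 640), 'vertical_fov': 68.89432935259207, 'cx': 323.1166530610827, 'cy': 203.51260472346922, 'T_tool_cam': array([[ 1.22563690e-03, -9.55092513e-01, -2.96305229e-01,
        -8.22207538e+01],
       [ 2.26842852e-04,  2.96305710e-01, -9.55093124e-01,
        -1.43094998e+02],
       [ 9.99999223e-01,  1.10338265e-03,  5.79819121e-04,
        -7.00522161e-01],
       [ 0.00000000e+00,  0.00000000e+00,  0.00000000e+00,
         1.00000000e+00]])}
```

View pics/scene0.png

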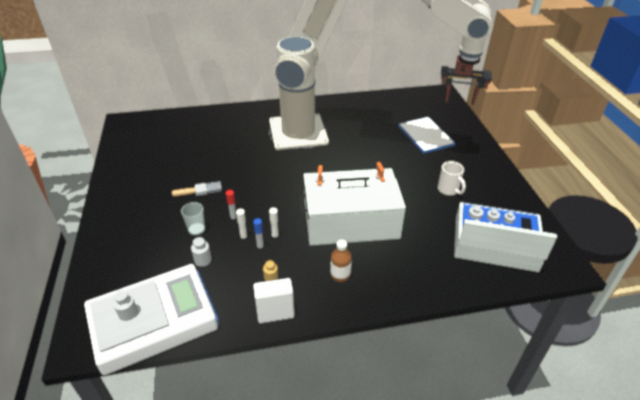

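View pics/side0.png

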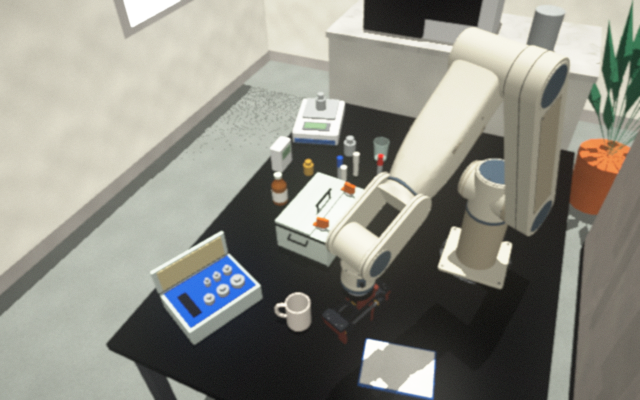

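View pics/wrist0.png

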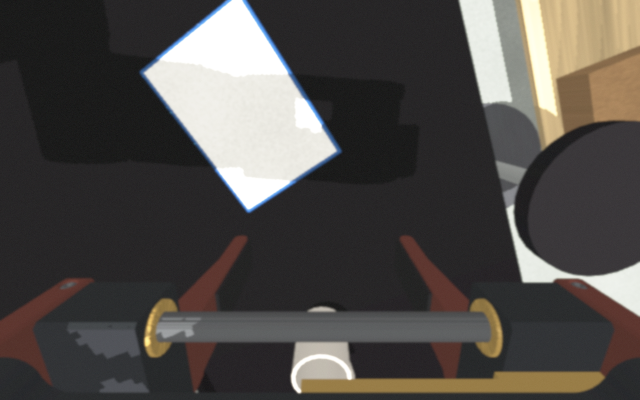

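The scene view shows the red rod at (231,204) and the blue rod at (258,232). The white look-alikes are at (240,223) and (273,222). The orange latches are at (320,176) and (380,172), with the lid bar at (352,183). The balance weight and the weight set in the blue case are only decoys. I'll measure by colour masks with depth.

```bash
cat >> h.py <<'E'
def campose(im,o=None):
    if 'xyz' in im: return R.from_rotvec(im['attitude']).as_matrix(),np.array(im['xyz'])
    T=im['T_tool_cam']; Rt=R.from_rotvec(o['orientation']).as_matrix()
    return Rt@T[:3,:3], Rt@T[:3,3]+o['ee_pos']
def foc(im): return 200/np.tan(np.radians(im['vertical_fov']/2))
def depts(im,u,v,o=None):
    Rc,c=campose(im,o); f=foc(im); d=im['depth'][np.asarray(v),np.asarray(u)].astype(float)
    p=np.stack([(u-im['cx'])/f*d,-(v-im['cy'])/f*d,-d],-1)
    return p@Rc.T+c
def ray(im,u,v,z,o=None):
    Rc,c=campose(im,o); f=foc(im)
    w=Rc@np.array([(u-im['cx'])/f,-(v-im['cy'])/f,-1]); return c+w*(z-c[2])/w[2]
def proj(im,P,o=None):
    Rc,c=campose(im,o); q=(np.asarray(P)-c)@Rc; f=foc(im)
    return np.stack([im['cx']+f*q[...,0]/-q[...,2], im['cy']+f*q[...,1]/q[...,2]],-1)
def masks(im):
    h=cv2.cvtColor(im['pixels'],cv2.COLOR_RGB2HSV); H,S,V=[h[...,i].astype(int) for i in range(3)]
    return {'red':((H<5)|(H>174))&(S>150)&(V>60),'orange':(H>=5)&(H<14)&(S>170)&(V>110),'blue':(H>105)&(H<130)&(S>130)&(V>60)}
def blobs(m,amin=15):
    n,l,s,c=cv2.connectedComponentsWithStats(m.astype(np.uint8))
    return [(c[i],s[i],l==i) for i in range(1,n) if s[i,4]>=amin]
E
python3 - <<'E'
from h import *
for n in ['scene','side']:
    o,im=snap(n); print(n)
    for k,m in masks(im).items():
        for c,s,b in blobs(m):
            v,u=np.nonzero(b&(im['depth']>0))
            if len(u)==0: continue
            p=depts(im,u,v); q=np.median(p,0)
            if q[2]<-50 or q[2]>260: continue
            print(k,c.round(1),s[4],q.round(0),p[:,2].min().round(),p[:,2].max().round())
    # lid top plane points
    P=depts(im,*[a.ravel() for a in np.meshgrid(np.arange(640),np.arange(400))])
    ok=(abs(P[:,2]-134)<9)&(im['depth'].ravel()>0)&(P[:,0]>350)&(P[:,0]<900)&(P[:,1]>-300)&(P[:,1]<400)
    pc=P[ok]; m=ok.reshape(400,640)
    bb=max(blobs(m,50),key=lambda t:t[1][4]); v,u=np.nonzero(bb[2]); q=depts(im,u,v)
    print('top',len(q),np.median(q,0).round(),cv2.minAreaRect(q[:,:2].astype(np.float32)),np.percentile(q[:,2],[5,50,95]))
    x=im['pixels'][140:300,200:440] if n=='scene' else im['pixels'][100:280,240:440]
    cv2.imwrite(f'pics/{n}1.png',cv2.resize(x[:,:,::-1],None,fx=3.2,fy=3.2,interpolation=cv2.INTER_CUBIC))
E
```

```text
scene
red [229.7 196. ] 119 [ 471. -292.   91.] -5.0 116.0
blue [596.6   1.9] 59 [-631. 1744.  206.] 187.0 232.0
blue [466.  212.3] 71 [659. 459.  71.] 64.0 77.0
blue [484.4 215.5] 61 [689. 512.  71.] 65.0 78.0
blue [519.  220.2] 309 [726. 616.  72.] 66.0 82.0
blue [257.3 224.8] 121 [ 622. -215.   94.] -7.0 112.0
top 3682 [579.  91. 137.] ((554.2522583007812, 98.04833984375), (305.3471984863281, 214.0572052001953), 85.1153793334961) [127.02462331 136.50792924 141.01016465]
side
red [379.9 159.7] 44 [ 464. -285.   97.] 71.0 122.0
orange [276.7 184.4] 32 [775.  28. 103.] 92.0 121.0
orange [348.7 187.3] 72 [487.   6. 170.] 0.0 183.0
orange [321.2 222.5] 77 [505. 206. 165.] 142.0 187.0
blue [339.4 159.5] 51 [ 616. -211.  104.] -1.0 117.0
blue [206.2 291.2] 2224 [754. 553.  75.] 66.0 87.0
blue [369.2 386.6] 46 [179. 607.  10.] 1.0 18.0
blue [422.5 397.2] 28 [ 30. 576.  12.] 6.0 18.0
top 2293 [555. 119. 139.] ((559.5023193359375, 97.72492980957031), (310.1915283203125, 201.5927276611328), 85.42162322998047) [129.2973077  138.59702262 142.52002766]
```

View pics/scene1.png

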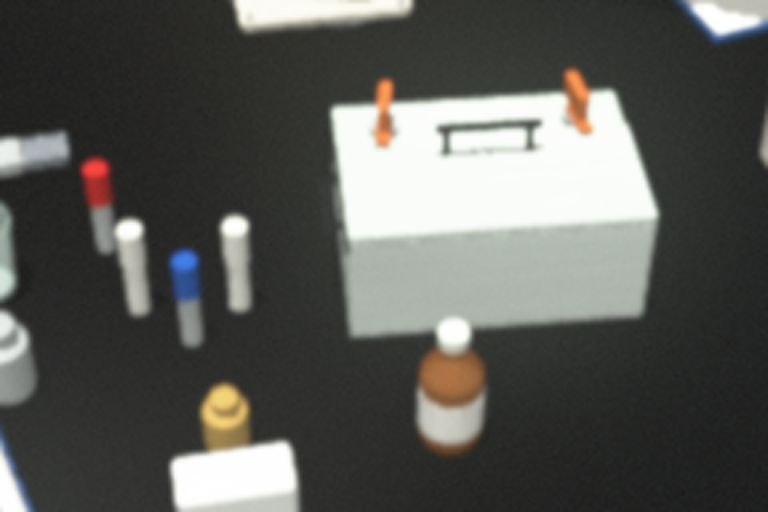

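View pics/side1.png

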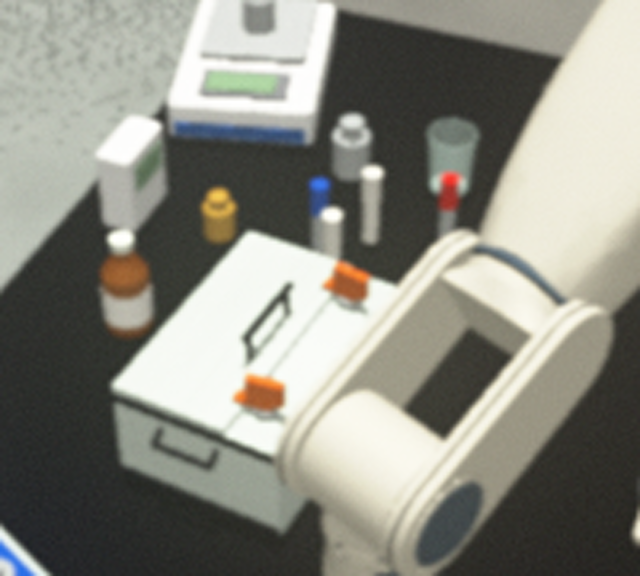

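```bash
python3 - <<'E'
from h import *
o=ctrl.get_obs(); M=R.from_rotvec(o['orientation']).as_matrix(); print(M.round(3))
z=M[:,2]; print('jaw yaw',np.degrees(np.arctan2(z[1],z[0])),'x yaw',np.degrees(np.arctan2(M[1,0],M[0,0])))
E
```

```text
[[ 0.928 -0.     0.372]
 [-0.372 -0.001  0.928]
 [-0.    -1.    -0.001]]
jaw yaw 68.17893932684758 x yaw -21.8210626316105
```

Request:
{"fn": "servo_tool", "kwargs": {"moves": "0.02 -0.035 0.02 0 0 3; 0.06 -0.1 0.06 0 0 8; 0.09 -0.16 0.06 0 0 17; 0.12 -0.22 0.06 0 0 17; 0.15 -0.275 0.06 0 0 17; 0.18 -0.33 0.06 0 0 17; 0.21 -0.38 0.06 0 0 17; 0.24 -0.43 0.06 0 0 17", "hand": 100}}

```text
t: 1.25
ee_pos: [461.5, 167.7, 302.0]
orientation: [-1.569, 0.065, -0.067]
ft_force: [1.2, 1.0, -0.4]
width: 53.3
```

Request:
{"fn": "servo_tool", "kwargs": {"moves": "0.015 -0.03 0 0 0 0; 0.025 -0.05 0 0 0 0; 0.025 -0.05 0 0 0 0"}}

```text
t: 1.62
ee_pos: [486.2, 118.5, 301.6]
orientation: [-1.57, 0.068, -0.068]
ft_force: [-0.1, -0.2, -0.3]
width: 53.2
```

```bash
python3 - <<'E'
from h import *
o,im=snap('wrist','w1.png')
M=R.from_rotvec(o['orientation']).as_matrix()
print(o['t'],o['ee_pos'],np.degrees(np.arctan2(M[1,0],M[0,0])),np.degrees(o['qpos']),o['width'],o['ft_force'])
for k,m in masks(im).items():
    for c,s,b in blobs(m):
        v,u=np.nonzero(b&(im['depth']>0))
        if len(u)==0: continue
        p=depts(im,u,v,o); q=np.median(p,0)
        print(k,c.round(1),s,q.round(0),p[:,2].min().round(),p[:,2].max().round(), cv2.minAreaRect(p[p[:,2]>170][:,:2].astype(np.float32)) if (p[:,2]>170).sum()>5 else '')
E
```

```text
1.625 [486.17266353 118.4735706  301.59138888] -4.962579134333545 [ 1.23325408e+01  9.58108870e+00  1.05453221e+02  8.93524197e-05
  6.49690311e+01 -7.27049179e+01] 53.17077324201976 [-0.12134473 -0.21540418 -0.32930202]
red [  9.9 188.9] [  0 179  23  21 405] [ 461. -284.   80.] -1.0 97.0 
orange [207.7 208.4] [198 181  24  49 692] [484.   3. 177.] 144.0 180.0 ((481.0437316894531, 2.2530879974365234), (10.814805030822754, 44.712562561035156), 77.08757019042969)
orange [405.4 208.3] [394 181  21  49 649] [501. 198. 177.] 144.0 180.0 ((497.8992614746094, 199.23199462890625), (44.167476654052734, 10.120573997497559), 2.6099212169647217)
orange [262.4 367. ] [256 358  11  20  58] [756.   3. 100.] 91.0 111.0 
blue [600.5 269.7] [ 557  250   83   44 1497] [652. 504.  72.] 70.0 366.0 ((459.8449401855469, 195.24203491210938), (3.855919122695923, 1.6300063133239746), 61.38222122192383)
blue [102.2 283.9] [ 94 274  19  22 234] [ 608. -207.   81.] 0.0 364.0 
blue [543.2 302.4] [535 288  16  24 153] [703. 429.  72.] 71.0 364.0 ((468.2533874511719, 192.71095275878906), (0.5446029305458069, 6.51821756362915), 83.655517578125)
```

View pics/w1.png

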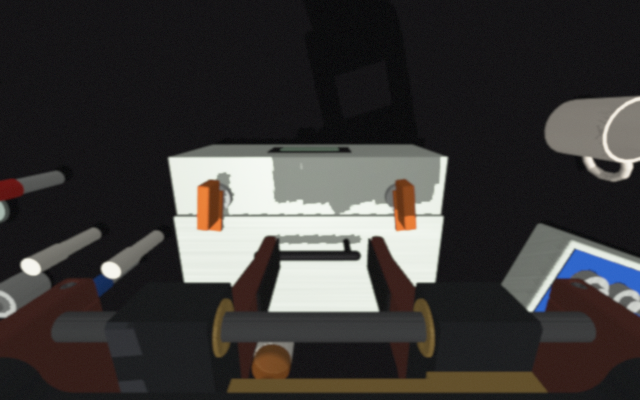

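```bash
python3 - <<'E'
from h import *
o,im=snap('wrist')
c=im['pixels'][140:270,160:460,::-1]
cv2.imwrite('pics/w2.png',cv2.resize(c,None,fx=2.6,fy=2.6,interpolation=cv2.INTER_CUBIC))
# ledge front top corners (z=130) & gap line
for nm,uv in dict(FL=(447,157),FR=(168,157),gapR=(175,216),gapL=(443,216)).items(): print(nm,ray(im,*uv,130,o).round(1))
E
```

```text
FL [460.1 254.7 130. ]
FR [434.  -44.5 130. ]
gapR [500.9 -52.9 130. ]
gapL [527.5 252.8 130. ]
```

View pics/w2.png

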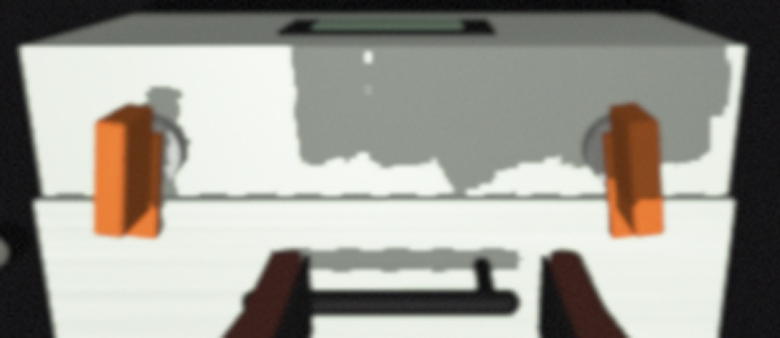

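Request:
{"fn": "servo_tool", "kwargs": {"moves": "-0.002 -0.04 0 0 0 0; -0.005 -0.095 -0.02 0 0 0; -0.005 -0.1165 -0.06 0 0 0; -0.005 -0.1165 -0.1 0 0 0; -0.005 -0.1165 -0.125 0 0 0; -0.005 -0.1165 -0.133 0 0 0; -0.005 -0.1165 -0.133 0 0 0"}}

```text
t: 2.6
ee_pos: [480.8, 3.8, 168.8]
orientation: [-1.57, 0.065, -0.065]
ft_force: [0.5, 0.9, 0.2]
width: 53.1
```

Request:
{"fn": "servo_tool", "kwargs": {"moves": "0 0 0 0 0 0; 0 0 0 0 0 0; 0 0 0 0 0 0; 0 0 0 0 0 0", "hand": 255}}

```text
t: 3.1
ee_pos: [480.9, 3.0, 168.9]
orientation: [-1.57, 0.066, -0.067]
ft_force: [-0.5, -2.7, 1.0]
width: 16.8
```

```bash
python3 - <<'E'
from h import *
o,im=snap('wrist','w3.png'); print(o['moment'],o['ee_pos'])
E
```

```text
[-0.40314202 -0.06753837  0.00799048] [480.90782074   2.97608269 168.94668221]
```

View pics/w3.png

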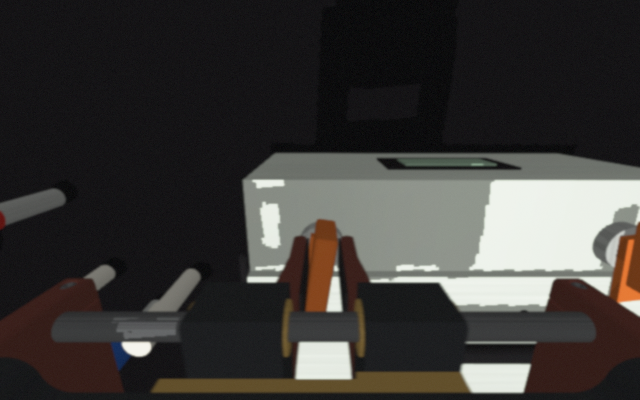

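Request:
{"fn": "servo_tool", "kwargs": {"moves": "0 0 0 0 0 0; 0 0 0 0 0 -5; 0 0 0 0 0 -14; 0 0 0 0 0 -24; 0 0 0 0 0 -34; 0 0 0 0 0 -44; 0 0 0 0 0 -54; 0 0 0 0 0 -64"}}

```text
t: 4.15
ee_pos: [482.1, 2.5, 169.0]
orientation: [-1.359, 0.934, -0.939]
ft_force: [3.4, -2.4, -2.4]
width: 11.7
```

Request:
{"fn": "servo_tool", "kwargs": {"moves": "0 0 0 0 0 -10; 0 0 0 0 0 -20; 0 0 0 0 0 -27; 0 0 0 0 0 -29; 0 0 0 0 0 -30; 0 0 0 0 0 -30"}}

```text
t: 4.9
ee_pos: [482.5, 2.7, 169.0]
orientation: [-1.131, 1.317, -1.323]
ft_force: [5.4, -1.7, -3.5]
width: 12.6
```

```bash
python3 - <<'E'
from h import *
o=ctrl.get_obs();M=R.from_rotvec(o['orientation']).as_matrix()
print(o['ee_pos'],np.degrees(np.arctan2(M[1,0],M[0,0])),o['moment'],o['ft_force'],o['width'])
o,im=snap('scene')
x=im['pixels'][130:260,260:440]
cv2.imwrite(f'pics/s3.png',cv2.resize(x[:,:,::-1],None,fx=4,fy=4,interpolation=cv2.INTER_CUBIC))
E
```

```text
[482.53883143   2.7139639  169.04928421] -98.71036779911505 [-0.31029506 -0.7733056   0.7426183 ] [ 5.35373587 -1.73841707 -3.47457947] 12.560298635846962
```

View pics/s3.png

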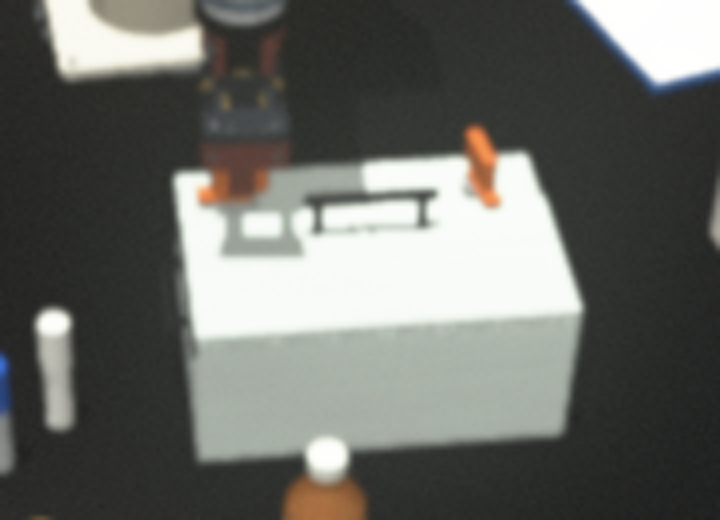

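Request:
{"fn": "servo_tool", "kwargs": {"moves": "0 0 0 0 0 2; 0 0 0 0 0 2; 0 0 0 0 0 2; 0 0 0.03 0 0 2; 0 0 0.075 0 0 0; 0.003 0.03 0.08 0 0 -10; 0.007 0.08 0.08 0 0 -20; 0.011 0.13 0.08 0 0 -30", "hand": 110}}

```text
t: 5.95
ee_pos: [491.8, 134.2, 249.0]
orientation: [-0.803, 1.693, -1.693]
ft_force: [0.7, -0.2, -0.1]
width: 50.1
```

Request:
{"fn": "servo_tool", "kwargs": {"moves": "0.004 0.045 0 0 0 -10; 0.006 0.068 0 0 0 -20; 0.006 0.068 0 0 0 -30; 0.006 0.068 0 0 0 -40; 0.006 0.068 0 0 0 -50; 0.006 0.068 0 0 0 -56; 0.006 0.068 0 0 0 -56"}}

```text
t: 6.82
ee_pos: [497.6, 201.0, 248.6]
orientation: [-0.09, -2.179, 2.179]
ft_force: [0.2, -0.2, 0.4]
width: 49.9
```

```bash
python3 - <<'E'
from h import *
o,im=snap('wrist','w4.png');M=R.from_rotvec(o['orientation']).as_matrix()
print(o['ee_pos'],np.degrees(np.arctan2(M[1,0],M[0,0])),o['ft_force'],o['width'])
E
```

```text
[497.57139608 200.99777685 248.56399835] 175.2287773746317 [ 0.17102722 -0.22464143  0.35960913] 49.929668287547166
```

View pics/w4.png

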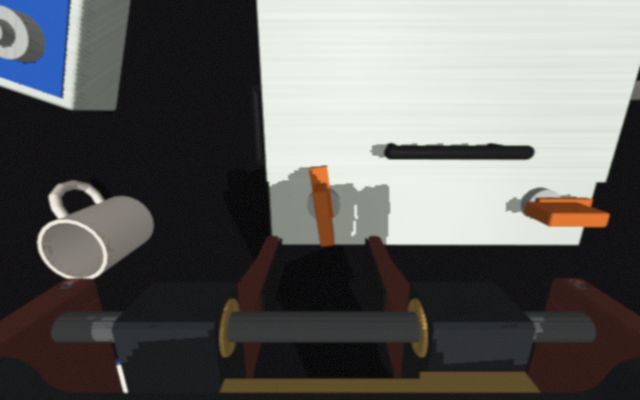

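The right latch at (565,213) now points sideways, clear of the lid. The left fin at (322,205) sits between the fingers.

Request:
{"fn": "servo_tool", "kwargs": {"moves": "0.0015 0.0005 -0.03 0 0 0; 0.0015 0.0005 -0.065 0 0 0; 0.0015 0.0005 -0.08 0 0 0; 0.0015 0.0005 -0.08 0 0 0"}}

```text
t: 7.38
ee_pos: [498.8, 201.4, 168.0]
orientation: [-0.089, -2.177, 2.179]
ft_force: [0.2, -0.3, 1.2]
width: 50.0
```

Request:
{"fn": "servo_tool", "kwargs": {"moves": "0 0 0 0 0 0; 0 0 0 0 0 0; 0 0 0 0 0 0; 0 0 0 0 0 0; 0 0 0 0 0 5; 0 0 0 0 0 14; 0 0 0 0 0 24; 0 0 0 0 0 34", "hand": 255}}

```text
t: 8.38
ee_pos: [499.1, 200.5, 169.0]
orientation: [-0.51, 1.931, -1.934]
ft_force: [0.3, -7.8, 4.0]
width: 11.7
```

Request:
{"fn": "servo_tool", "kwargs": {"moves": "0 0 0 0 0 10; 0 0 0 0 0 20; 0 0 0 0 0 30; 0 0 0 0 0 40; 0 0 0 0 0 50; 0 0 0 0 0 57; 0 0 0 0 0 60; 0 0 0 0 0 60"}}

```text
t: 9.38
ee_pos: [499.6, 200.4, 169.0]
orientation: [-1.203, 1.22, -1.222]
ft_force: [1.1, -7.0, 2.7]
width: 12.6
```

```bash
python3 - <<'E'
from h import *
o=ctrl.get_obs();M=R.from_rotvec(o['orientation']).as_matrix()
print(o['ee_pos'],np.degrees(np.arctan2(M[1,0],M[0,0])),o['moment'],o['ft_force'],o['width'])
E
```

```text
[499.60242018 200.38862087 169.03032072] -90.87580689853823 [-1.28529797 -0.12551413 -0.77602554] [ 1.07946171 -7.0172135   2.72866486] 12.627258650110425
```

Request:
{"fn": "servo_tool", "kwargs": {"moves": "0 0 0 0 0 -2; 0 0 0 0 0 -2; 0 0 0 0 0 -2; 0 0 0.03 0 0 -2; 0 0 0.07 0 0 -4; 0.015 -0.035 0.08 0 0 -4; 0.035 -0.085 0.08 0 0 -4; 0.0435 -0.104 0.08 0 0 -4", "hand": 110}}

```text
t: 10.38
ee_pos: [543.4, 95.8, 248.9]
orientation: [-1.167, 1.272, -1.272]
ft_force: [0.0, -0.0, 0.7]
width: 49.9
```

Request:
{"fn": "servo_tool", "kwargs": {"moves": "0 0 0 0 0 0; 0 0 0 0 0 0"}}

```text
t: 10.62
ee_pos: [542.3, 98.4, 248.3]
orientation: [-1.169, 1.271, -1.27]
ft_force: [0.0, -0.6, -0.0]
width: 49.8
```

```bash
python3 - <<'E'
from h import *
o,im=snap('wrist','w5.png');M=R.from_rotvec(o['orientation']).as_matrix()
print(o['t'],o['ee_pos'],np.degrees(np.arctan2(M[1,0],M[0,0])),o['ft_force'],o['width'])
for P in [(542.8,97.1,173),(538.5,47.3,173),(547.1,146.9,173)]: print(proj(im,P,o).round(1))
E
```

```text
10.625 [542.26996663  98.38126572 248.30740631] -94.79846946086158 [ 0.04067142 -0.5905644  -0.04497715] 49.834864313283816
[325. 221.]
[324.8 276.1]
[325.2 158.4]
```

View pics/w5.png

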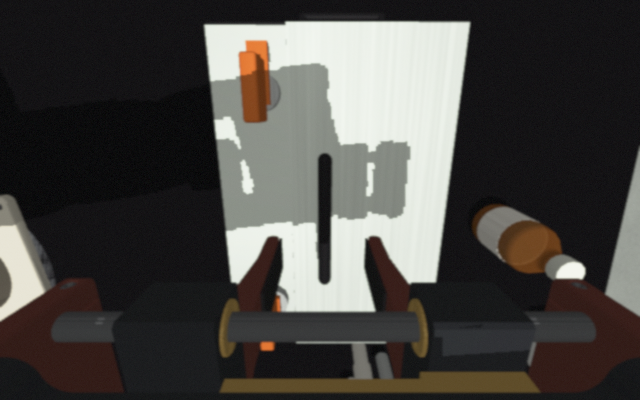

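```bash
python3 - <<'E'
import numpy as np
for t in np.r_[np.arange(0,1.75,.1)]:
    a=np.pi-.3726-t; dx=118.1*np.cos(a)+110; dz=118.1*np.sin(a)-43; print(round(t,1),(np.array([.9963*dx,-.0863*dx,dz])/1000).round(4))
E
```

```text
0.0 [ 0. -0. -0.]
0.1 [ 0.0048 -0.0004  0.0108]
0.2 [ 0.0107 -0.0009  0.021 ]
0.3 [ 0.0176 -0.0015  0.0306]
0.4 [ 0.0253 -0.0022  0.0394]
0.5 [ 0.034  -0.0029  0.0475]
0.6 [ 0.0433 -0.0038  0.0546]
0.7 [ 0.0534 -0.0046  0.0607]
0.8 [ 0.064  -0.0055  0.0659]
0.9 [ 0.075  -0.0065  0.0699]
1.0 [ 0.0864 -0.0075  0.0728]
1.1 [ 0.0981 -0.0085  0.0745]
1.2 [ 0.1098 -0.0095  0.0751]
1.3 [ 0.1216 -0.0105  0.0745]
1.4 [ 0.1332 -0.0115  0.0727]
1.5 [ 0.1446 -0.0125  0.0698]
1.6 [ 0.1556 -0.0135  0.0657]
1.7 [ 0.1662 -0.0144  0.0605]
```

Request:
{"fn": "servo_tool", "kwargs": {"moves": "0.001 -0.0005 -0.03 0 0 0; 0.001 -0.001 -0.06 0 0 0; 0.001 -0.001 -0.07 0 0 0; 0.001 -0.001 -0.07 0 0 0"}}

```text
t: 11.18
ee_pos: [543.4, 97.2, 178.4]
orientation: [-1.17, 1.271, -1.27]
ft_force: [-0.8, 0.9, 0.1]
width: 50.2
```

Request:
{"fn": "servo_tool", "kwargs": {"moves": "0 0 0 0 0 0; 0 0 0 0 0 0; 0 0 0 0 0 0; 0 0 0 0 0 0; 0 0 0 0 0 0", "hand": 255}}

```text
t: 11.8
ee_pos: [543.0, 96.6, 178.8]
orientation: [-1.169, 1.272, -1.27]
ft_force: [-4.0, 1.5, 5.6]
width: 10.1
```

Request:
{"fn": "servo_tool", "kwargs": {"moves": "0.002 0 0.005 0 0 0; 0.005 0 0.011 0 0 0; 0.011 -0.001 0.021 0 0 0; 0.0175 -0.0015 0.0305 0 0 0; 0.0255 -0.002 0.0395 0 0 0; 0.034 -0.003 0.0475 0 0 0"}}

```text
t: 12.55
ee_pos: [574.6, 93.8, 226.4]
orientation: [-1.174, 1.277, -1.267]
ft_force: [-15.2, 2.5, 8.0]
width: 10.0
```

Request:
{"fn": "servo_tool", "kwargs": {"moves": "0.0095 -0.001 0.007 0 0 0; 0.0195 -0.0015 0.013 0 0 0; 0.03 -0.0025 0.0185 0 0 0; 0.041 -0.0035 0.0225 0 0 0; 0.0525 -0.0045 0.0255 0 0 0; 0.064 -0.0055 0.027 0 0 0"}}

```text
t: 13.3
ee_pos: [642.1, 87.8, 255.1]
orientation: [-1.168, 1.271, -1.271]
ft_force: [-7.0, -1.9, 8.1]
width: 9.9
```

```bash
python3 - <<'E'
from h import *
print(ctrl.get_obs()['moment'])
o,im=snap('scene')
x=im['pixels'][90:260,240:460]
cv2.imwrite(f'pics/s5.png',cv2.resize(x[:,:,::-1],None,fx=3.4,fy=3.4,interpolation=cv2.INTER_CUBIC))
E
```

```text
[-0.22012587  1.47279903 -0.0086381 ]
```

View pics/s5.png

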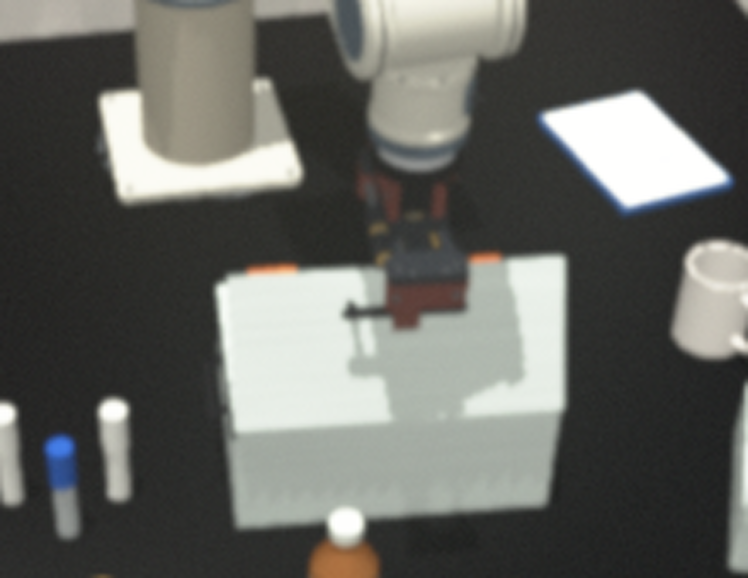

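The lid is following the gripper at about 1.1 rad, so I'll carry on.

Request:
{"fn": "servo_tool", "kwargs": {"moves": "0.0115 -0.001 0.0005 0 0 0; 0.0235 -0.002 0 0 0 0; 0.035 -0.003 -0.002 0 0 0; 0.0465 -0.004 -0.0045 0 0 0; 0.0575 -0.005 -0.009 0 0 0; 0.068 -0.006 -0.014 0 0 0; 0.07 -0.006 -0.015 0 0 0; 0.07 -0.006 -0.015 0 0 0"}}

```text
t: 14.35
ee_pos: [713.1, 81.6, 238.3]
orientation: [-1.167, 1.269, -1.272]
ft_force: [3.2, -3.6, 1.6]
width: 10.1
```

```bash
python3 - <<'E'
from h import *
o=ctrl.get_obs(); print(o['moment'])
d=np.array(o['ee_pos'])-[652.4,87.6,135]; x=d@[.9963,-.0863,0]; a=np.arctan2(d[2],x); print('lid',np.pi-.3726-a, np.hypot(x,d[2]))
o,im=snap('side')
x=im['pixels'][100:270,220:420]
cv2.imwrite(f'pics/s6.png',cv2.resize(x[:,:,::-1],None,fx=3.4,fy=3.4,interpolation=cv2.INTER_CUBIC))
o,im=snap('wrist','w6.png')
E
```

```text
[-0.55836916 -0.07598143 -0.01702324]
lid 1.7317353695906228 119.95316391474091
```

View pics/s6.png

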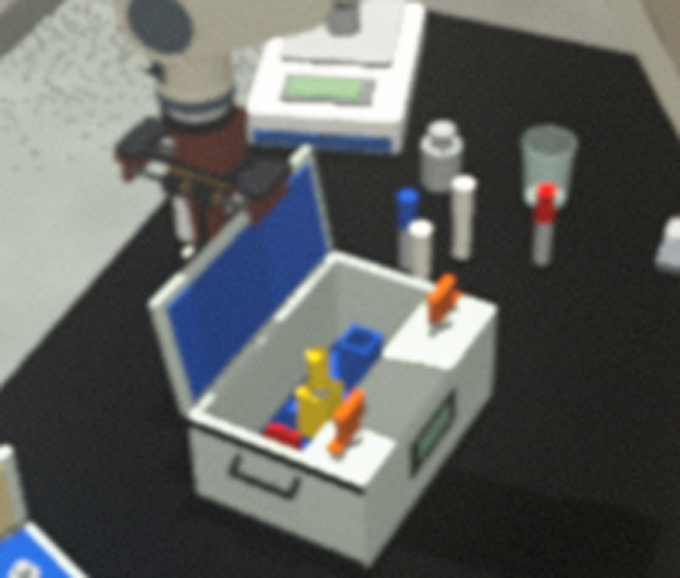

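View pics/w6.png

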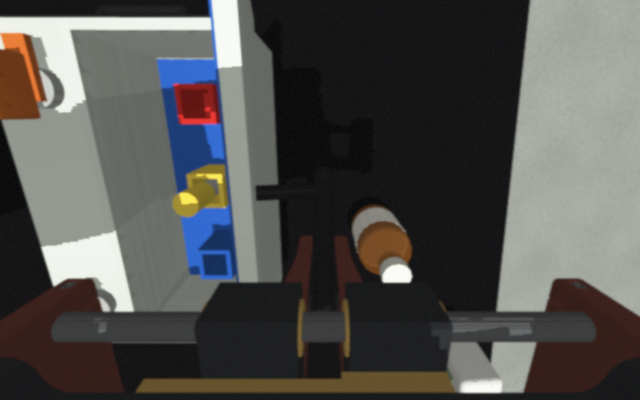

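The lid stands at about 1.7 rad with both latches unlocked. In the wrist view the red holder is at (196,103), yellow with its rod at (205,188), and blue at (215,262). I'll release with a narrow opening and go straight up.

Request:
{"fn": "servo_tool", "kwargs": {"moves": "0 0 0 0 0 0; 0 0 0 0 0 0; 0 0 0 0 0 0; 0.001 0 0.01 0 0 0; 0.001 0 0.03 0 0 0; 0.001 0 0.06 0 0 0; 0.001 0 0.1 0 0 0; 0.001 0 0.13 0 0 0", "hand": 192}}

```text
t: 15.45
ee_pos: [713.3, 82.1, 372.2]
orientation: [-1.165, 1.269, -1.272]
ft_force: [-0.3, 0.4, -0.6]
width: 21.4
```

Request:
{"fn": "servo_tool", "kwargs": {"moves": "-0.02 -0.003 0.01 0 0 10; -0.06 -0.008 0.01 0 0 20; -0.1 -0.014 0.01 0 0 30; -0.14 -0.02 0.01 0 0 40; -0.173 -0.03 0.01 0 0 50; -0.173 -0.04 0.01 0 0 60; -0.173 -0.05 0.01 0 0 70; -0.173 -0.06 0.01 0 0 80", "hand": 110}}

```text
t: 16.45
ee_pos: [540.0, 21.8, 380.2]
orientation: [-1.561, 0.196, -0.201]
ft_force: [-0.1, 0.6, 1.1]
width: 50.0
```

Request:
{"fn": "servo_tool", "kwargs": {"moves": "0 -0.02 0 0 0 10; 0 -0.03 0 0 0 10; 0 -0.03 0 0 0 10"}}

```text
t: 16.82
ee_pos: [539.9, -8.3, 379.1]
orientation: [-1.569, 0.069, -0.071]
ft_force: [-1.2, 0.6, 0.5]
width: 49.7
```

```bash
python3 - <<'E'
from h import *
o,im=snap('wrist','w7.png');M=R.from_rotvec(o['orientation']).as_matrix()
print(o['t'],o['ee_pos'],np.degrees(np.arctan2(M[1,0],M[0,0])),np.degrees(o['qpos']).round(1))
O=np.array([552.8,96.2,0]);X=np.array([.9963,-.0863,0]);Y=np.array([.0863,.9963,0])
for y in (90,0,-90): print(y,proj(im,[O+33*X+y*Y+[0,0,73]]+[O+(33+a)*X+(y+b)*Y+[0,0,73] for a in(-14,14) for b in (-14,14)],o).round(0).tolist())
E
```

```text
16.825 [539.92925617  -8.32731683 379.05001868] -5.082568595512722 [ -2.2   9.2  95.5   0.   75.2 -87.1]
90 [[446.0, 191.0], [438.0, 182.0], [456.0, 182.0], [436.0, 199.0], [454.0, 199.0]]
0 [[390.0, 191.0], [381.0, 182.0], [399.0, 182.0], [380.0, 199.0], [398.0, 199.0]]
-90 [[333.0, 191.0], [324.0, 183.0], [342.0, 183.0], [324.0, 200.0], [342.0, 200.0]]
```

View pics/w7.png

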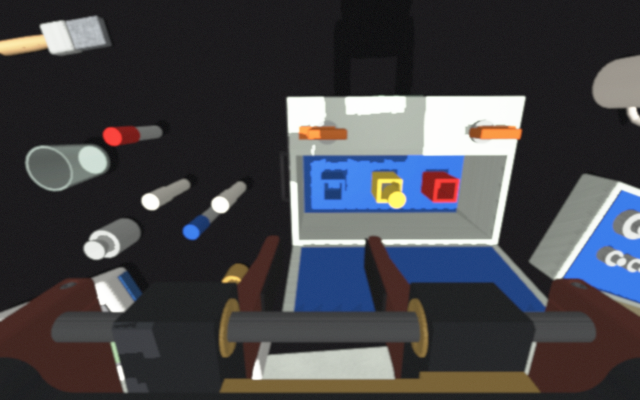

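```bash
python3 - <<'E'
from h import *
o,im=snap('wrist')
c=im['pixels'][150:220,300:480,::-1]
cv2.imwrite('pics/w8.png',cv2.resize(c,None,fx=4.4,fy=4.4,interpolation=cv2.INTER_CUBIC))
c=im['pixels'][110:250,80:260,::-1]
cv2.imwrite('pics/w9.png',cv2.resize(c,None,fx=4,fy=4,interpolation=cv2.INTER_CUBIC))
E
```

View pics/w8.png

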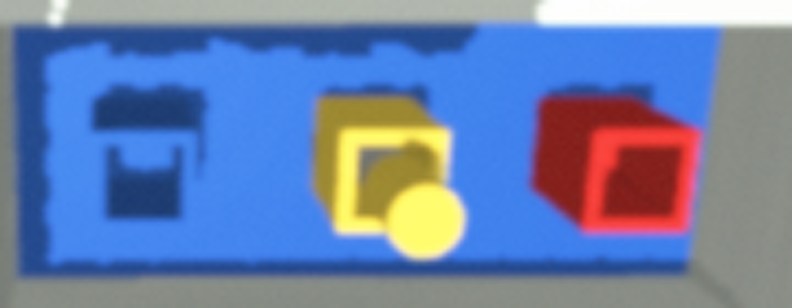

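View pics/w9.png

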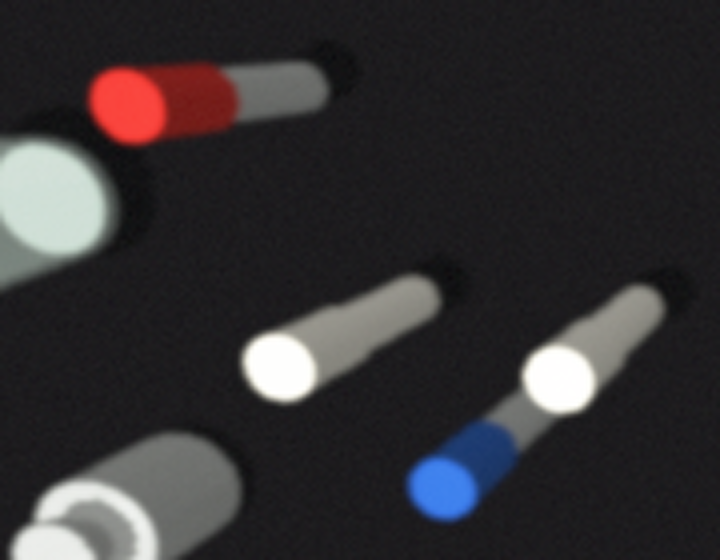

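The holder mouths sit where the model predicts: red (446,191), yellow (389,191), blue (332,191). In the rod crop, the red top is at (112,136), the blue top at (190,232), and the white decoys are at (150,202) and (220,205).

```bash
python3 - <<'E'
from h import *
o,im=snap('wrist')
for n,u in dict(red=(111.8,136.5),blue=(190.5,232),w1=(150,202),w2=(220,205)).items(): print(n,ray(im,*u,110,o).round(1))
print('beaker top', ray(im,48,168,90,o).round(1))
# base of rods: lower end centre approx
print('red base',ray(im,80+315/4,110+88/4,0,o).round(1),'w1 base',ray(im,80+425/4,110+293/4,0,o).round(1))
o,im=snap('scene')
for k in('red','blue'):
    for c,s,b in blobs(masks(im)[k],80):
        v,u=np.nonzero(b); 
        if 200<c[0]<290 and 170<c[1]<260: print(k,s,ray(im,(s[0]+s[2]/2-.5),s[1]+3.5,110))
O=np.array([552.8,96.2,0]);X=np.array([.9963,-.0863,0]);Y=np.array([.0863,.9963,0])
print('holders red',O+33*X+90*Y,'blue',O+33*X-90*Y)
E
```

```text
red [ 463.1 -294.3  110. ]
blue [ 612.7 -217.7  110. ]
w1 [ 560.4 -266.6  110. ]
w2 [ 574.  -164.6  110. ]
beaker top [ 499.9 -417.3   90. ]
red base [ 464.2 -288.9    0. ] w1 base [ 558.4 -261.9    0. ]
red [225 189  10  15 117] [ 466.73277047 -290.61565851  110.        ]
blue [253 218  10  15 122] [ 617.0934488  -213.93446327  110.        ]
holders red [593.4449 183.0191   0.    ] blue [577.9109   3.6851   0.    ]
```

Request:
{"fn": "servo_tool", "kwargs": {"moves": "-0.008 -0.03 0 0 0 0; -0.02 -0.075 -0.01 0 0 0; -0.035 -0.13 -0.04 0 0 0; -0.05 -0.185 -0.08 0 0 0; -0.065 -0.24 -0.12 0 0 0; -0.075 -0.275 -0.15 0 0 0; -0.076 -0.282 -0.165 0 0 0; -0.076 -0.282 -0.165 0 0 0"}}

```text
t: 18.02
ee_pos: [463.5, -289.5, 212.2]
orientation: [-1.568, 0.069, -0.066]
ft_force: [0.3, 0.4, 0.9]
width: 49.9
```

```bash
python3 - <<'E'
from h import *
o,im=snap('wrist','w10.png');M=R.from_rotvec(o['orientation']).as_matrix()
print(o['t'],o['ee_pos'],np.degrees(np.arctan2(M[1,0],M[0,0])),np.degrees(o['qpos']).round(1))
for c,s,b in blobs(masks(im)['red'],150): print(c,s)
E
```

```text
18.025 [ 463.48944936 -289.46529872  212.22483093] -4.891376900893162 [ -33.2   19.9  104.7    0.    55.6 -118.4]
[317.96340024 205.58087367] [304 187  29  37 847]
```

View pics/w10.png

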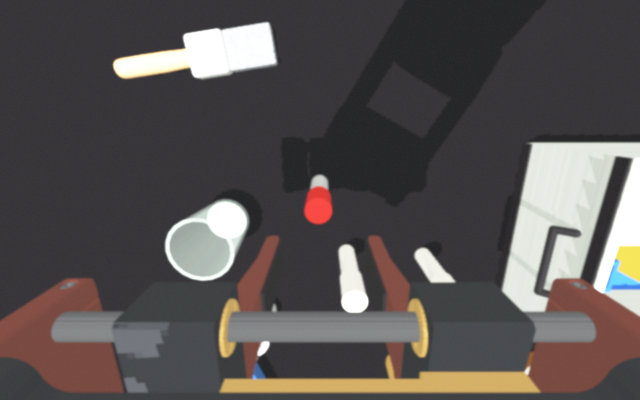

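```bash
python3 - <<'E'
from h import *
o,im=snap('wrist')
c=im['pixels'][165:235,280:360,::-1]
cv2.imwrite('pics/w11.png',cv2.resize(c,None,fx=7,fy=7,interpolation=cv2.INTER_CUBIC))
g=im['pixels'][...,0].astype(int); m=masks(im)['red']&(g>225)
for c,s,b in blobs(m,100): print(c,s,ray(im,*c,110,o), ray(im,s[0]+s[2]/2-.5,s[1]+s[3]/2-.5,110,o))
E
```

```text
[317.59566787 207.83212996] [305 194  26  28 554] [ 461.83514605 -294.56387819  110.        ] [ 461.51874422 -294.62035807  110.        ]
```

View pics/w11.png

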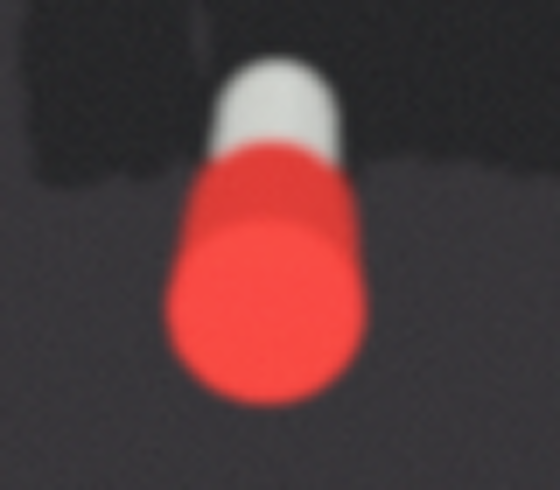

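Request:
{"fn": "servo_tool", "kwargs": {"moves": "0 -0.0035 -0.03 0 0 0; 0 -0.0035 -0.08 0 0 0; 0 -0.0035 -0.115 0 0 0; 0 -0.0035 -0.123 0 0 0; 0 -0.0035 -0.123 0 0 0"}}

```text
t: 18.75
ee_pos: [464.9, -293.2, 91.2]
orientation: [-1.57, 0.064, -0.066]
ft_force: [-0.0, -0.6, -0.2]
width: 49.7
```

Request:
{"fn": "servo_tool", "kwargs": {"moves": "0 0 0 0 0 0; 0 0 0 0 0 0; 0 0 0 0 0 0; 0 0 0 0 0 0", "hand": 255}}

```text
t: 19.25
ee_pos: [464.3, -293.9, 91.0]
orientation: [-1.571, 0.065, -0.067]
ft_force: [-0.1, -0.2, 6.6]
width: 23.5
```

Request:
{"fn": "servo_tool", "kwargs": {"moves": "0 0 0.02 0 0 0; 0 0.01 0.07 0 0 0; 0.005 0.04 0.13 0 0 0; 0.015 0.08 0.175 0 0 0; 0.025 0.125 0.2 0 0 0; 0.04 0.175 0.209 0 0 0; 0.055 0.23 0.209 0 0 0; 0.07 0.285 0.209 0 0 0"}}

```text
t: 20.25
ee_pos: [533.7, -6.8, 299.1]
orientation: [-1.57, 0.066, -0.066]
ft_force: [0.5, 0.4, -2.0]
width: 23.2
```

Request:
{"fn": "servo_tool", "kwargs": {"moves": "0.015 0.055 0 0 0 0; 0.03 0.11 0 0 0 0; 0.045 0.15 0 0 0 0; 0.056 0.18 0 0 0 0; 0.059 0.192 0 0 0 0; 0.059 0.192 0 0 0 0; 0.059 0.192 0 0 0 0"}}

```text
t: 21.12
ee_pos: [592.3, 182.4, 299.0]
orientation: [-1.57, 0.067, -0.066]
ft_force: [-0.0, 0.5, -1.5]
width: 23.6
```

```bash
python3 - <<'E'
from h import *
o,im=snap('wrist','w12.png');M=R.from_rotvec(o['orientation']).as_matrix()
print(o['t'],o['ee_pos'],np.degrees(np.arctan2(M[1,0],M[0,0])),o['ft_force'],o['width'])
P=np.array([593.4,183,73.]); print(proj(im,P,o))
E
```

```text
21.125 [592.33051145 182.37676953 298.97612075] -4.866424842987449 [-8.52934977e-04  4.82885040e-01 -1.51505390e+00] 23.63394003688511
[324.31037935 180.70488427]
```

View pics/w12.png

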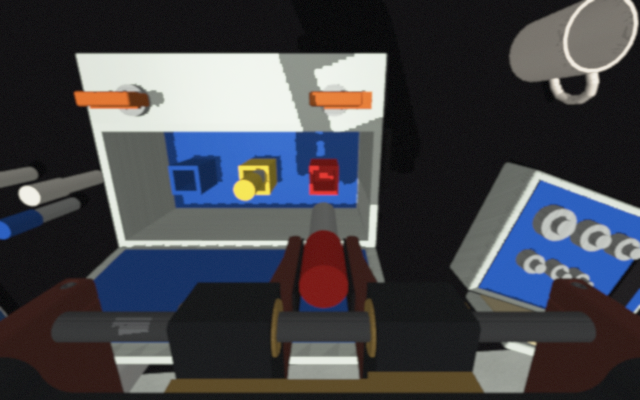

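```bash
python3 - <<'E'
from h import *
o,im=snap('wrist')
c=im['pixels'][150:310,280:370,::-1]
cv2.imwrite('pics/w13.png',cv2.resize(c,None,fx=5,fy=3.6,interpolation=cv2.INTER_CUBIC)) 
P=np.array([593.4,183,73.])
X=np.array([.9963,-.0863,0]);Y=np.array([.0863,.9963,0])
print(proj(im,[P-19*X-19*Y,P-19*X+19*Y,P+19*X+19*Y,P+19*X-19*Y],o).round(1))
b=np.array(o['ee_pos'])-[0,0,91]; print('rod bottom pred',proj(im,[b-10*X,b+10*Y,b-10*Y],o).round(1))
E
```

```text
[[309.5 165.9]
 [339.3 165.9]
 [338.8 194.7]
 [309.9 194.7]]
rod bottom pred [[324.  203.3]
 [335.7 214.6]
 [312.2 214.5]]
```

View pics/w13.png

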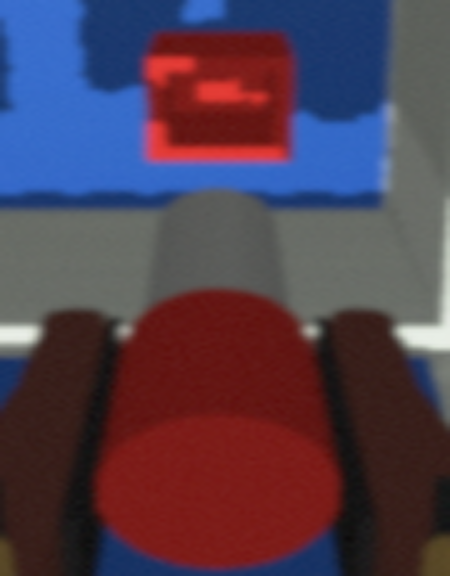

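Request:
{"fn": "servo_tool", "kwargs": {"moves": "0.001 0.001 -0.03 0 0 0; 0.001 0.001 -0.075 0 0 0; 0.001 0.001 -0.11 0 0 0; 0.001 0.001 -0.13 0 0 0; 0.001 0.001 -0.145 0 0 0; 0.001 0.001 -0.155 0 0 0"}}

```text
t: 21.98
ee_pos: [594.3, 184.5, 144.2]
orientation: [-1.569, 0.065, -0.067]
ft_force: [-0.1, -0.5, -1.8]
width: 23.8
```

Request:
{"fn": "servo_tool", "kwargs": {"moves": "0 0 -0.015 0 0 0; 0 0 -0.03 0 0 0; 0 0 -0.038 0 0 0; 0 0 -0.038 0 0 0"}}

```text
t: 22.48
ee_pos: [593.4, 184.5, 105.4]
orientation: [-1.57, 0.067, -0.065]
ft_force: [0.7, 0.3, -1.9]
width: 23.5
```

Request:
{"fn": "servo_tool", "kwargs": {"moves": "0 0 -0.001 0 0 0; 0 0 -0.001 0 0 0; 0 0 -0.001 0 0 0; 0 0 0.02 0 0 0; 0 0 0.06 0 0 0; 0 0 0.115 0 0 0; 0 0 0.17 0 0 0; 0 0 0.195 0 0 0", "hand": 130}}

```text
t: 23.48
ee_pos: [595.0, 184.9, 306.9]
orientation: [-1.568, 0.061, -0.071]
ft_force: [0.3, -0.2, -0.7]
width: 43.1
```

```bash
python3 - <<'E'
from h import *
o,im=snap('wrist','w14.png')
print(o['t'],o['ee_pos'],o['width'])
E
```

```text
23.475 [595.01258932 184.91591488 306.92174528] 43.12484733442927
```

View pics/w14.png

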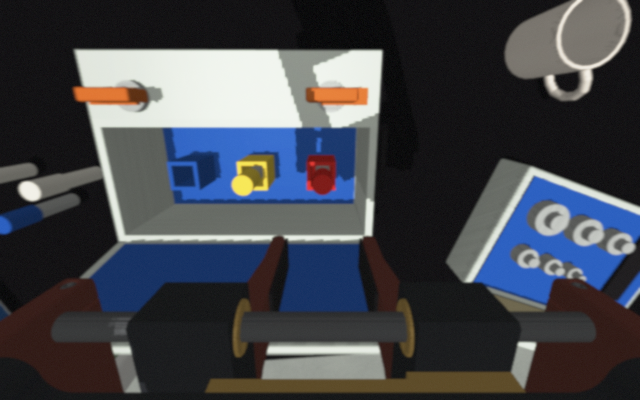

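Request:
{"fn": "servo_tool", "kwargs": {"moves": "0 -0.03 0 0 0 0; 0 -0.08 0 0 0 0; 0 -0.14 0 0 0 0; 0.002 -0.2 0 0 0 0; 0.008 -0.26 0 0 0 0; 0.014 -0.32 0 0 0 0; 0.018 -0.375 -0.03 0 0 0; 0.02 -0.402 -0.07 0 0 0"}}

```text
t: 24.52
ee_pos: [614.2, -220.6, 231.9]
orientation: [-1.571, 0.065, -0.07]
ft_force: [0.3, 0.1, -0.2]
width: 43.0
```

Request:
{"fn": "servo_tool", "kwargs": {"moves": "0 0 -0.01 0 0 0; 0 0 -0.01 0 0 0; 0 0 -0.01 0 0 0"}}

```text
t: 24.9
ee_pos: [614.7, -216.4, 222.9]
orientation: [-1.57, 0.063, -0.067]
ft_force: [-0.1, 0.4, 0.3]
width: 42.9
```

```bash
python3 - <<'E'
from h import *
o,im=snap('wrist','w15.png')
print(o['t'],o['ee_pos'],o['width'])
m=masks(im)['blue']&(im['pixels'][...,2]>215)
for c,s,b in blobs(masks(im)['blue'],60): print('a',c,s)
for c,s,b in blobs(m,60): print(c,s,ray(im,*c,110,o))
print(proj(im,[[613,-217.5,110]],o))
E
```

```text
24.9 [ 614.70461797 -216.41991363  222.92929604] 42.85797078759401
a [579.90354823 130.66991504] [ 523   79  117  105 8004]
a [321.65379826 199.81693649] [308 182  28  36 803]
a [598.8771703  259.16697451] [ 525  230  115   85 5414]
a [185.6369863  276.70547945] [178 269  17  14 146]
[583.56537641 124.85583664] [ 524   79  116  100 6562] [560.77040095   8.83993589 110.        ]
[[322.5823081  204.68307733]]
```

View pics/w15.png

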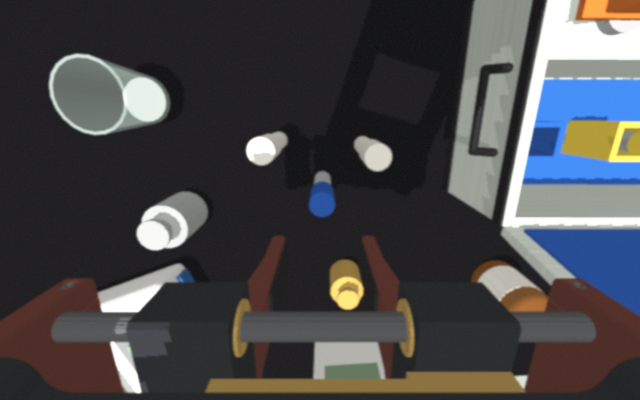

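The blue sleeve top is at (322,204), as predicted. The white decoys at (262,150) and (375,153) are well clear of the fingers.

Request:
{"fn": "servo_tool", "kwargs": {"moves": "-0.001 -0.001 -0.03 0 0 0; -0.0015 -0.0015 -0.08 0 0 0; -0.0015 -0.0015 -0.12 0 0 0; -0.0015 -0.0015 -0.132 0 0 0; -0.0015 -0.0015 -0.132 0 0 0"}}

```text
t: 25.58
ee_pos: [612.9, -218.6, 89.8]
orientation: [-1.57, 0.065, -0.066]
ft_force: [0.3, 0.3, -0.3]
width: 43.3
```

Request:
{"fn": "servo_tool", "kwargs": {"moves": "0 0 0 0 0 0; 0 0 0 0 0 0; 0 0 0 0 0 0; 0 0 0 0 0 0", "hand": 255}}

```text
t: 26.08
ee_pos: [613.3, -219.2, 90.7]
orientation: [-1.57, 0.064, -0.068]
ft_force: [-0.2, 0.4, 7.5]
width: 23.7
```

Request:
{"fn": "servo_tool", "kwargs": {"moves": "0 0 0.02 0 0 0; 0 0 0.07 0 0 0; 0 0 0.13 0 0 0; -0.008 0.02 0.18 0 0 0; -0.02 0.065 0.205 0 0 0; -0.03 0.12 0.209 0 0 0; -0.035 0.175 0.209 0 0 0; -0.035 0.21 0.209 0 0 0"}}

```text
t: 27.08
ee_pos: [576.2, -6.9, 299.4]
orientation: [-1.57, 0.065, -0.066]
ft_force: [-0.1, -0.6, -2.2]
width: 23.3
```

Request:
{"fn": "servo_tool", "kwargs": {"moves": "0 0.013 0 0 0 0; 0 0.013 0 0 0 0; 0 0.013 0 0 0 0"}}

```text
t: 27.45
ee_pos: [577.3, 2.9, 298.3]
orientation: [-1.57, 0.067, -0.067]
ft_force: [1.3, 0.3, -1.8]
width: 23.5
```

```bash
python3 - <<'E'
from h import *
o,im=snap('wrist')
c=im['pixels'][150:310,280:370,::-1]
cv2.imwrite('pics/w16.png',cv2.resize(c,None,fx=5,fy=3.6,interpolation=cv2.INTER_CUBIC)) 
print(o['t'],o['ee_pos'],o['width'])
P=np.array([577.9,3.7,73.])
X=np.array([.9963,-.0863,0]);Y=np.array([.0863,.9963,0])
f=lambda p:((p-[280,150])*[5,3.6]).round()
print(f(proj(im,[P-19*X-19*Y,P-19*X+19*Y,P+19*X+19*Y,P+19*X-19*Y],o)))
b=np.array(o['ee_pos'])-[0,0,91]; print('rod bottom pred',f(proj(im,[b-10*X,b+10*Y,b-10*Y],o)))
E
```

```text
27.45 [577.31615369   2.92677906 298.26756986] 23.512431323536006
[[147.  57.]
 [297.  57.]
 [294. 160.]
 [149. 160.]]
rod bottom pred [[220. 192.]
 [279. 232.]
 [161. 232.]]
```

View pics/w16.png

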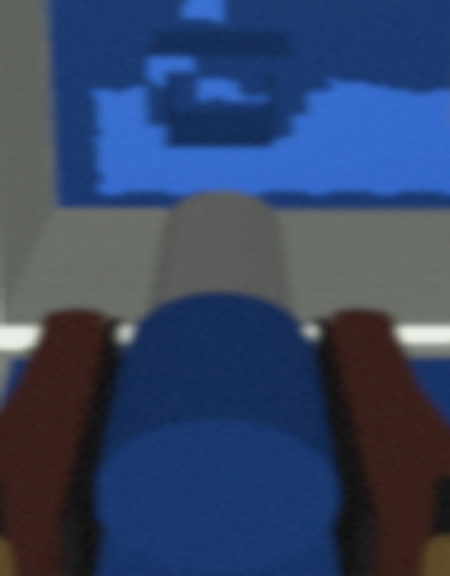

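Request:
{"fn": "servo_tool", "kwargs": {"moves": "0.0005 0.0005 -0.03 0 0 0; 0.0005 0.0005 -0.075 0 0 0; 0.0005 0.0005 -0.11 0 0 0; 0.0005 0.0005 -0.13 0 0 0; 0.0005 0.0005 -0.145 0 0 0; 0.0005 0.0005 -0.155 0 0 0"}}

```text
t: 28.25
ee_pos: [578.0, 3.9, 142.6]
orientation: [-1.57, 0.067, -0.067]
ft_force: [-0.0, -1.3, -2.6]
width: 23.7
```

Request:
{"fn": "servo_tool", "kwargs": {"moves": "0 0 -0.015 0 0 0; 0 0 -0.03 0 0 0; 0 0 -0.038 0 0 0; 0 0 -0.038 0 0 0"}}

```text
t: 28.75
ee_pos: [577.6, 4.6, 104.7]
orientation: [-1.57, 0.067, -0.065]
ft_force: [0.4, 1.0, -2.8]
width: 23.5
```

Request:
{"fn": "servo_tool", "kwargs": {"moves": "0 0 0 0 0 0; 0 0 0 0 0 0; 0 0 0 0 0 0; 0 0 0.02 0 0 0; 0 0 0.06 0 0 0; 0 0 0.115 0 0 0; 0 0 0.17 0 0 0; 0 0 0.22 0 0 0", "hand": 130}}

```text
t: 29.75
ee_pos: [577.7, 4.5, 327.7]
orientation: [-1.57, 0.065, -0.067]
ft_force: [0.5, 0.3, -0.6]
width: 42.9
```

Request:
{"fn": "servo_tool", "kwargs": {"moves": "-0.04 0 0.02 0 0 0; -0.08 0.04 0.02 0 0 0; -0.1 0.08 0.02 0 0 0; -0.1 0.09 0.02 0 0 0; -0.1 0.09 0.02 0 0 0"}}

```text
t: 30.38
ee_pos: [478.2, 94.8, 345.5]
orientation: [-1.57, 0.064, -0.066]
ft_force: [0.7, -0.8, 0.5]
width: 43.3
```

```bash
python3 - <<'E'
from h import *
o,im=snap('wrist','w17.png'); print(o['t'],o['ee_pos'],o['ft_force'])
O=np.array([552.8,96.2,0]);X=np.array([.9963,-.0863,0]);Y=np.array([.0863,.9963,0])
for y in(90,0,-90): print(proj(im,O+33*X+y*Y+[0,0,123],o))
h=cv2.cvtColor(im['pixels'],cv2.COLOR_RGB2HSV)
o,im=snap('side')
x=im['pixels'][100:270,220:420]
cv2.imwrite(f'pics/s7.png',cv2.resize(x[:,:,::-1],None,fx=3.4,fy=3.4,interpolation=cv2.INTER_CUBIC))
o,im=snap('scene','s8.png')
E
```

```text
30.375 [478.24596442  94.83397514 345.46513031] [ 0.73766818 -0.81192914  0.48954285]
[393.77878128 255.85989423]
[329.04437452 255.69813566]
[264.29718587 255.53634515]
```

View pics/w17.png

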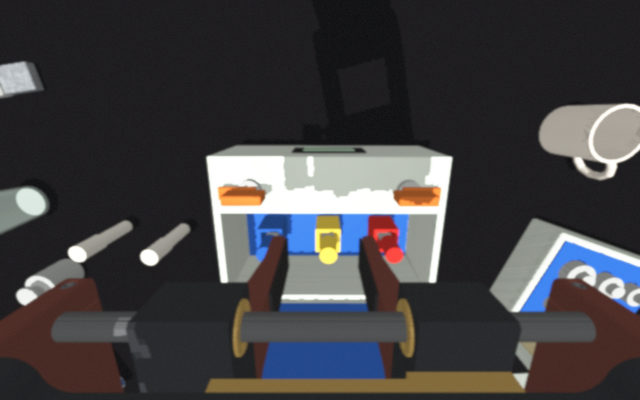

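View pics/s7.png

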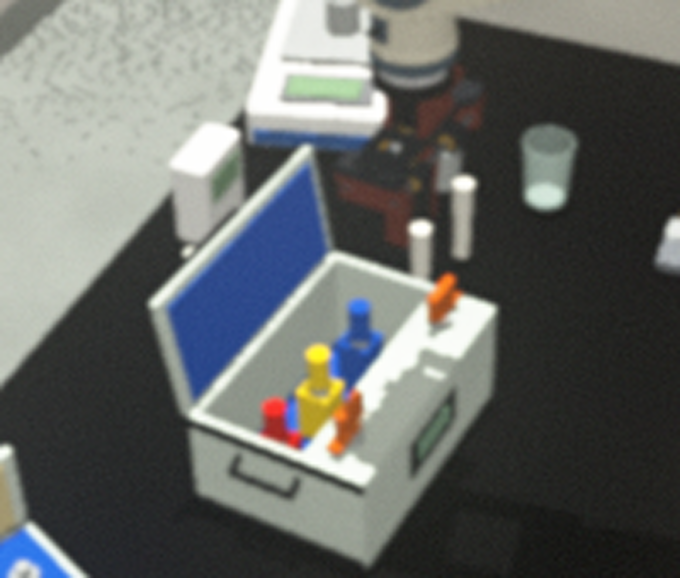

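View pics/s8.png

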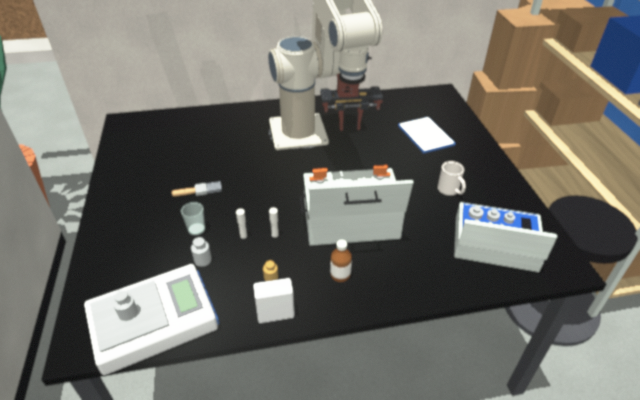

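All three rods stand at equal height in their matching holders: blue (268,240), yellow (328,250) and red (392,250) in the wrist view. The latches at (241,196) and (417,196) lie along the case's y, the lid is up, and the bystanders have not moved.

```bash
python3 - <<'E'
from h import *
print(ctrl.close_job())
E
```

```text
the job is handed in; nothing more can be done
None
```

The job is done and handed in at about 30.5 s of the 72 s allowed. I turned both latches to their stops and swung the lid up to about 1.7 rad. The red and blue rods are in their matching holders, each lowered to within about 1–2 mm of the floor before I let go.

- **Final views (wrist, side and scene cameras):** Both rods stand upright at the same height as the yellow one. Both latches point outward along the case, the lid is open, and the white look-alikes and bystanders are in place.
- **Forces:** The highest wrist force I read was about 16 N, while lifting the lid. The gripper was touching nothing when I handed in.
- **Disagreements:** The scene camera placed the rods and latches about 4–6 mm away from where the wrist camera did. I used the wrist values, and the grasps and fits confirmed them.
- **Not measured:** I judged the final latch angles by eye from the pictures, along with the torque I felt when each latch reached its stop. The lid angle is worked out from where the gripper was when it let go. That the rods touch the holder floors is inferred from their height matching the yellow rod.

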